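# Put two lapped valve balls away in their latched transit case

### The arm

A 7-joint arm with a two-finger parallel gripper is mounted at the origin on a cart in front of the work surface, level with it; the furniture and walls round the work are solid. World frame = base frame: x ahead of the robot, y to its left, z up, the work surface at z = 0. Lengths are in m, angles in degrees, forces in N, time in s.
With the tool pointing down it reaches from about 0.4 to 0.875 m from the base axis. Payload 4.4 kg.
Tool frame: the origin (TCP) lies on the centre line of the jaws, within the pads' length; the fingertips stand 11 mm ahead of it and the grasp point (between the pads) lies 8 mm behind it; z points along the fingers, y is the line along which they close (so a half turn about z gives the same grasp; the last joint's range is limited). The gripper opens to 85 mm and grips with 20 to 120 N. Pads are 22 mm wide; open, the fingers measure 114 mm over their backs; the gripper's body (76 mm by 85 mm) begins 54 mm behind the grasp point. The pads swing forward as they close: fully open they stand 13 mm farther back than shut.
Start: joints at [-72.181, 36.005, 2.206, 86.941, -1.547, 57.084, -1.146], TCP at [0.239, 0.604, 0.242] pointing down, gripper open.
Joint ranges: [-175.42, 175.42], [-21.48, 121.26], [-71.46, 75.88], [10.55, 141.38], [-63.04, 243.04], [13.31, 113.54], [-168.57, 168.57]. Speed limits (degrees/s): [147.25, 147.25, 180, 180, 180, 180, 180].

### API

Orientations are given as a 3x3 rotation matrix whose columns are the frame's x, y, z axes.
In Python, from station import * gives the robot as it stands.
- The arm moves only by the shell command python3 -m crank 'ROWS' [FORCE]. ROWS is a JSON object of lists of equal length, an entry for each row: "dp": the shift along the world's x, y, z in cm, a list of three; "rotation": the turn, a rotation vector about the world's x, y, z in rad, a list of three; "gripper": the closure, from -1 (fully open) to 1 (shut). In form: {"dp": [[x, y, z], ...], "rotation": [[wx, wy, wz], ...], "gripper": [gripper, ...]}. A call has 1 to 5 rows; each row is the pose to reach, as a shift and turn from the pose commanded when the call began; what a row does not reach only later rows make up. A row lasts 1/8 s, in which the tool goes at most 62.5 mm and 10.7 degrees, less where a joint would pass 70% of its speed; a pose out of reach is approached as far as the arm can. A call with a gripper value outside its range is refused whole. The fingers move at their own pace and stop on an object; FORCE is the grip in N (left out, the last holds). Time passes only in rows, so rows that repeat a pose let the fingers close. It gives the time, the measured TCP pose, the force, the opening and the grip force at its end, in the units of the state.
- get_state(): the state, without advancing time (a new reading comes with each control period).
- grab_frame(name): name is "scene" or "top" or "wrist"; returns a dict with "image" (480x640x3 uint8, red, green, blue), "depth" (480x640 float32, m along the optical axis (not along the pixel's ray), 0 where there is no reading), "fx", "fy", "cx", "cy" (pixels), "k1" (the pictures are not rectified: a ray, as slopes to the right and down, at radius r is drawn at 1 + k1 r^2 times it, then the intrinsics apply), "world_to_cam" (4x4, takes a point from world to camera coordinates). Camera axes: x right, y down, z forward; pixel columns grow to the right and rows downward; lengths in m; the calibration is good to about 2 mm. A picture is of the moment at which its call begins.
- close_job(): hands the job in; it is judged then, once.
The state is a dict: "time_s": time; "joints": joint angles; "qd": joint speeds; "tau": joint torques, N m; "eef_pos": TCP position; "orientation": TCP orientation; "contact_force": force on the tool from outside, world axes, zero at the start; "ft_torque": the same for the moment, N m; "width": opening from 0.0 (shut) to 1.0 (fully open); "finger_force": force on a finger pad.
Only numpy, scipy, OpenCV 4.12 (cv2) and the standard library are available. Lean on these libraries where they do the work, as an engineer would, in place of code of your own. Each camera call takes 0.05 s, during which the arm holds its last target. There are 200 camera calls.

### The job

Put the two overhauled valve balls away in the wooden transit case: press the spring catch to free the sliding lid, slide the lid open, and lower each ball by its stem gently into the foam pocket of its size, so that it stands upright on the pocket's floor; do not drop or knock them, for their lapped faces mark easily. Then slide the lid shut until the catch snaps up and locks it, and leave the other things on the table as they are.

Things in the scene. Friction and masses are not known exactly. Their poses are not given: they have to be found in the camera images.
- case: Plywood transit case, fixed on the table: 194 mm long (its x), 122 mm wide (y), side rails to 163 mm high; origin at the centre of its underside. +x points to the catch end, the way the lid slides open. Inside 174 x 102 mm: a dark foam block with two deep round pockets reaches 96 mm above the table; above it open space to the lid's underside at 152 mm (a ball not down in its own pocket blocks the lid).
- big_pocket (a point): Centre of the floor of the large foam pocket: 78 mm across, 76 mm deep below the foam top, floor 20 mm above the table (at x = -40 mm in the case's frame). For the large ball. The floor is a springy foam pad that gives 1 mm for each 2 N, up to 9 mm. Same axes as the case.
- small_pocket (a point): Centre of the floor of the small foam pocket: 64 mm across, 61 mm deep below the foam top, floor 35 mm above the table (at x = +43 mm in the case's frame). For the small ball; the large one does not go in. The floor is a springy foam pad that gives 1 mm for each 2 N, up to 7 mm. Same axes as the case.
- lid (a joint): Flat lid, 184 x 110 x 8 mm, top 160 mm above the table, slides in grooves along the case's +x: 0 = shut, 0.165 m = fully open at its stop (pockets clear from 0.160), then overhanging the catch end. Slides with about 1.5 N; a sprung ejector pushes it out with 5 to 3 N over the first 10 mm, so it jumps out about 10 mm when freed and needs about 7 N to shut. Latched it reads about 0.002.
- lid_pull (a point): Centre of the wooden pull bar across the lid: 12 mm thick (case x), 76 mm long (case y), 24 mm high, standing on the lid; centre 172 mm above the table. It moves with the lid: at x = 25 mm + lid in the case's frame. Same axes as the case.
- catch (a joint): Spring catch at the case's +x end: 0 = up (stands before the lid's edge and locks it), grows when pressed down, 0.013 m = bottom; pressed to 0.012 m the lid is free. Spring 2 N at the top, 4.5 N at the bottom. Under the open lid it stays held down (about 0.011); it snaps up when the lid is fully home.
- catch_pad (a point): Middle of the top of the catch's flat thumb pad, which is 39 mm (case x) x 36 mm (case y), at x = 118 mm in the case's frame, 163 mm above the table when up. The shut lid's edge is at x = 97 mm, and it jumps out towards the pad when freed. Moves with the catch.
- ball_big_grip (a point): Large steel valve ball standing on a 36 mm wide foot: ball 66 mm across with a 38 mm bore from side to side, upright stem 18 mm thick, 126 mm high overall, about 0.4 kg. This point is on the stem, 100 mm above the foot (ball centre 42 mm, ball top 75 mm, 26 mm collar to 76 mm, round stem to 112 mm, then a narrower tang). z points up the stem.
- ball_small_grip (a point): Small steel valve ball of the same form on a 30 mm wide foot: ball 52 mm across with a 30 mm bore, stem 16 mm thick, 111 mm high overall, about 0.25 kg. This point is on the stem, 85 mm above the foot (ball centre 34 mm, ball top 60 mm, 22 mm collar to 61 mm, round stem to 97 mm, then a narrower tang). z points up the stem.
- tin_small: Bystander, not to be disturbed: closed round tin with a grey lid, 65 mm across, 41 mm high; origin at the centre of its underside.
- oil_bottle: Bystander, not to be disturbed: round oil bottle with a spout, 46 mm across up to 92 mm high, the thin spout to 135 mm; origin at the centre of its underside.
- clamp_small: Bystander, not to be disturbed: small G-clamp standing on its frame, 36 x 60 mm, frame to 50 mm, spindle to 85 mm high; origin at the centre of its underside.
- fix_box: Bystander, not to be disturbed: small carton of fixings, 62 (its x) x 105 (its y) x 85 mm high; origin at the centre of its underside.
- bolt_2: Bystander, not to be disturbed: rusty bolt standing on its head, 26 mm across, 69 mm high; origin at the centre of its underside.
- bracket_b: Bystander, not to be disturbed: steel angle bracket, 30 x 50 mm, 40 mm high; origin at the centre of its underside.
- knob_star: Bystander, not to be disturbed: black star knob lying flat, 45 mm across, 18 mm high; origin at the centre of its underside.
- tool_tub: Bystander, not to be disturbed: round tub with pens and rods standing in it, 102 mm across, 156 mm high (right of it, at the back edge of the table, stands a fixed closed carton 150 mm high, its front about 0.72 m ahead of the robot); origin at the centre of its underside.
Mind the look-alikes: they are no part of the job. What is shaped like the part that bears ball_big_grip but red is not meant.

How it is judged:
By the outcome, as a careful person would: the job done as asked, in the order asked, and still so for the second after the job is handed in, with the robot touching nothing.
It also fails if it takes over 72 s, if anything falls off the work surface, if the arm or the gripper's body presses on something with over 40 N, if the wrist force passes 120 N, or if a joint passes its speed limit or range.

## Working session

There is one attempt and no reset: what is moved stays moved. The work goes in short steps, Python scripts to look and compute and a shell command to move; the robot and the scene stay as the last step left them, time stands still between calls to the robot, and variables do not carry over. Pictures are saved under pics/ and viewed, at most 12 in all, crops included, and the job is handed in when it is done.

```bash
mkdir -p pics; ls
cat > h.py <<'E'
import numpy as np, cv2
from station import *
def grab(n):
    f=grab_frame(n); np.savez('/tmp/'+n+'.npz',**{k:np.array(v) for k,v in f.items()}); return f
def pts(f):
    K=np.array([[f['fx'],0,f['cx']],[0,f['fy'],f['cy']],[0,0,1]],float)
    v,u=np.mgrid[0:480,0:640]
    p=cv2.undistortPoints(np.stack([u,v],-1).reshape(-1,1,2).astype(float),K,np.array([float(f['k1']),0,0,0])).reshape(480,640,2)
    d=np.asarray(f['depth'],float)
    c=np.stack([p[...,0]*d,p[...,1]*d,d],-1)
    T=np.linalg.inv(np.asarray(f['world_to_cam']))
    w=c@T[:3,:3].T+T[:3,3]; w[d<=0]=np.nan
    return w
E
python3 - <<'E'
from h import *
for n in('scene','top'):
    f=grab(n); cv2.imwrite('pics/%s0.png'%n,f['image'][...,::-1]); print(n,f['fx'],f['k1'],np.linalg.inv(f['world_to_cam'])[:3,3])
s=get_state(); print(s['time_s'],s['eef_pos'],s['orientation'],s['width'])
E
```

```text
pics
scene 490.46083659381395 -0.01046442324523314 [ 1.36727828 -0.42055959  0.66253862]
top 555.0272228331829 -0.14397224451588095 [-0.06453143 -0.24574983  0.91359314]
0.1 [0.23893022 0.60392016 0.24149986] [[-9.29843911e-01  3.67953714e-01 -6.03933597e-04]
 [ 3.67954210e-01  9.29842595e-01 -1.56462841e-03]
 [-1.41476502e-05 -1.67708011e-03 -9.99998594e-01]] 1.0005660735101136
```

View pics/scene0.png

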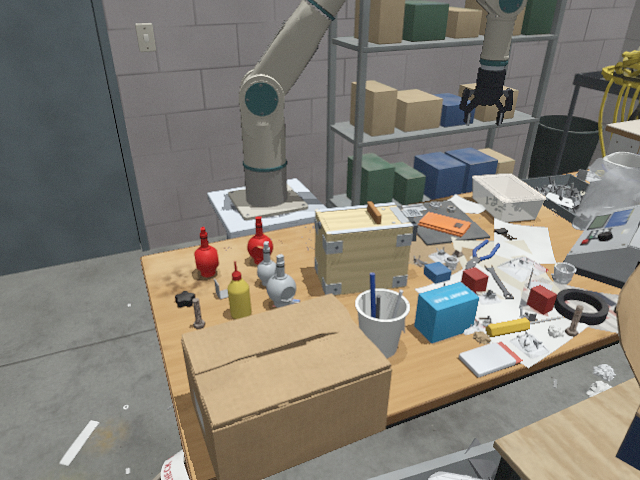

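View pics/top0.png

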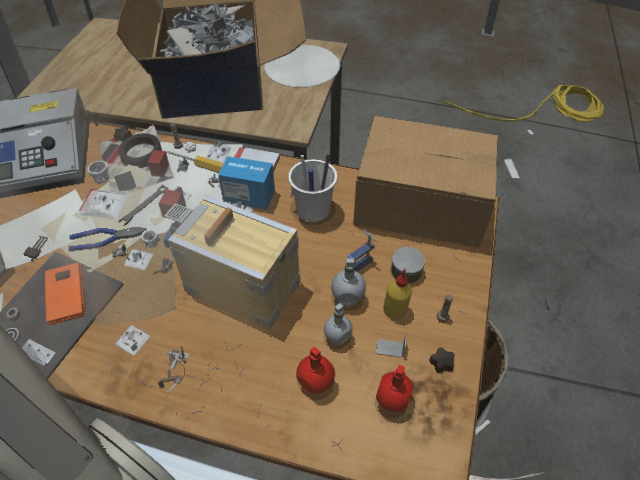

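Scene and top pictures: the grey steel balls are at top (348,288) big and (338,325) small. The look-alikes are the red ones at (315,372) and (395,390), and the oil bottle at (397,297). The case is at top (237,255), with the pull bar at (219,229) and the catch on its upper-left side, at about (180,212).

I choose the two grey ones. Next I measure them and take one close crop.

Run:
```python
from h import *
W=[];C=[]
for n in('top','scene'):
    f=dict(np.load('/tmp/%s.npz'%n)); w=pts(f); W.append(w.reshape(-1,3)); C.append(f['image'].reshape(-1,3))
    if n=='top':
        for nm,(u,v) in dict(big=(348,288),small=(338,325),case=(250,240),catch=(180,212),pull=(219,229),catch2=(176,214),red=(315,372),bottle=(397,297),tin=(408,262),clamp=(362,252),bracket=(392,348),tub=(312,190),fix=(247,170)).items(): print(nm,w[v,u].round(3))
    # case top
    for src,a in ((n,w),):
        P=a.reshape(-1,3); 
        m=(P[:,2]>.145)&(P[:,2]<.17)&(P[:,0]>.3)&(P[:,0]<.75)&(P[:,1]>-.15)&(P[:,1]<.3)
        Q=P[m]; r=cv2.minAreaRect(Q[:,:2].astype(np.float32)); print(n,m.sum(),r,Q[:,2].mean())
W=np.vstack(W);C=np.vstack(C)
# ortho height map 1px=1mm : x .3-.8 (up), y .3..-.45
m=(W[:,2]>-.02)&(W[:,2]<.22)&(W[:,0]>.3)&(W[:,0]<.8)&(W[:,1]>-.45)&(W[:,1]<.35)
Q=W[m];c=C[m];o=np.argsort(Q[:,2]);Q=Q[o];c=c[o]
im=np.zeros((500,800,3),np.uint8)
for du in(0,1):
  for dv in(0,1):
    im[np.clip(((.8-Q[:,0])*1000).astype(int)+du,0,499),np.clip(((.35-Q[:,1])*1000).astype(int)+dv,0,799)]=c[:,::-1]
cv2.imwrite('pics/ortho0.png',im)
f=np.load('/tmp/top.npz')['image'][160:420,150:470,::-1]
cv2.imwrite('pics/crop0.png',cv2.resize(f,None,fx=2.3,fy=2.3,interpolation=cv2.INTER_CUBIC))
```

```text
big [ 0.504 -0.143  0.069]
small [ 0.428 -0.144  0.061]
case [0.495 0.035 0.162]
catch [0.523 0.183 0.163]
pull [0.495 0.092 0.174]
catch2 [0.516 0.187 0.164]
red [ 0.323 -0.131  0.076]
bottle [ 0.504 -0.234  0.075]
tin [ 0.612 -0.24   0.043]
clamp [ 0.606 -0.148  0.052]
bracket [ 0.438 -0.245  0.006]
tub [ 0.703 -0.019  0.096]
fix [0.735 0.136 0.085]
top 6871 ((0.6103432178497314, 0.034337446093559265), (0.24703790247440338, 0.40004217624664307), 65.91577911376953) 0.16072334078624553
scene 3075 ((0.6139087677001953, 0.03481617569923401), (0.2459944188594818, 0.39909204840660095), 65.54362487792969) 0.15802569730124755
```

View pics/ortho0.png

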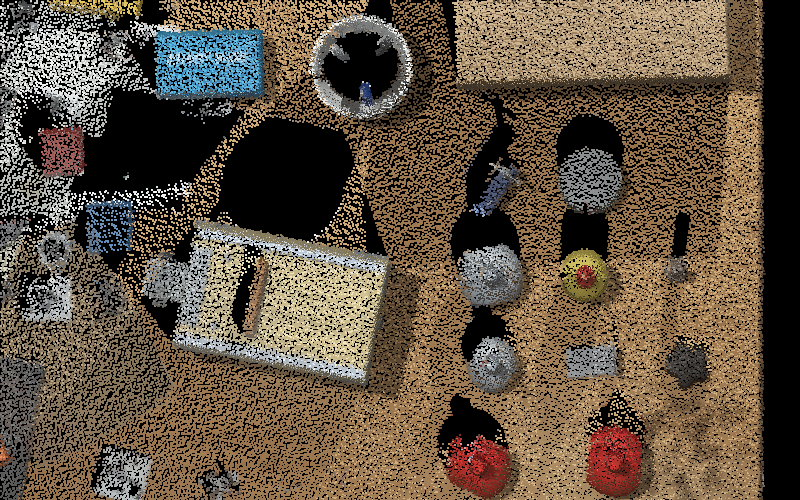

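View pics/crop0.png

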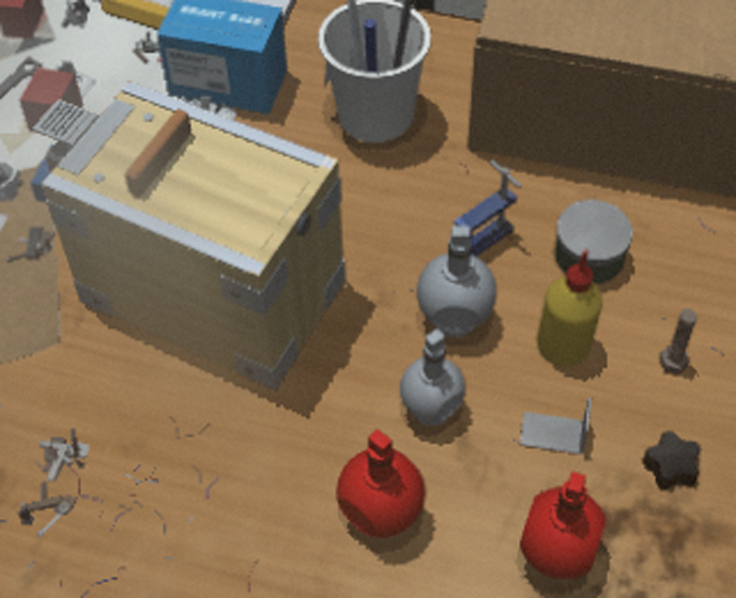

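The crop confirms it: the two grey steel balls (big at crop (456,290), small at (433,388)) are the targets, and the red ones are look-alikes. The catch pad is the striped plate at crop (65,120). Next I fit precise poses.

```bash
cat >> h.py <<'E'
from scipy.optimize import least_squares
def ball(W,c0,r,zc,ztop):
    P=W[(np.hypot(W[:,0]-c0[0],W[:,1]-c0[1])<r+.006)&(W[:,2]>.01)]
    B=P[P[:,2]<zc+r*.75]
    s=least_squares(lambda q:np.linalg.norm(B-q,axis=1)-r,[*c0,zc],loss='soft_l1',f_scale=.002).x
    S=P[(P[:,2]>zc+r+.006)&(P[:,2]<ztop-.016)]
    return s,len(B),S
def case_fit(W,lid=0):
    P=W[(W[:,2]>.157)&(W[:,2]<.168)&(np.abs(W[:,0]-.5)<.12)&(np.abs(W[:,1]-.07)<.15)]
    best=None
    for a in np.arange(74,86,.1):
        t=np.radians(a);u=np.array([np.cos(t),np.sin(t)]);v=np.array([-u[1],u[0]])
        X=P[:,:2]@u;Y=P[:,:2]@v
        core=X<np.percentile(X,.5)+.17
        lo,hi=np.percentile(Y[core],[.5,99.5])
        if best is None or hi-lo<best[0]: best=(hi-lo,a,lo,hi,np.percentile(X,.3),np.percentile(X,99.7),u,v)
    return best
E
python3 - <<'E'
from h import *
for n in('top','scene'):
    W=pts(dict(np.load('/tmp/%s.npz'%n))).reshape(-1,3);W=W[~np.isnan(W[:,0])]
    T=W[(W[:,2]<.015)&(W[:,2]>-.015)&(abs(W[:,0]-.5)<.15)&(abs(W[:,1]+.2)<.12)];print(n,'table z',np.median(T[:,2]))
    b=case_fit(W); w,a,lo,hi,x0,x1,u,v=b
    print('case w',w,'yaw',a,'len+catch',x1-x0,'(exp .122,.2345) centre', u*(x0+.097)+v*(lo+hi)/2, u*(x1-.1375)+v*(lo+hi)/2)
    for c,r,zc,zt in(((.51,-.142),.033,.042,.126),((.434,-.144),.026,.034,.111)):
        s,k,S=ball(W,c,r,zc,zt);print('ball',s.round(4),k,'stem',len(S),np.median(S,0).round(4) if len(S) else '', (S.min(0).round(4),S.max(0).round(4)) if len(S) else '')
    Q=W[(W[:,2]>.172)&(W[:,2]<.19)&(abs(W[:,0]-.5)<.08)&(abs(W[:,1]-.09)<.05)];Q2=Q[Q[:,2]>.181];print('pull',Q2[:,:2].mean(0),len(Q2),cv2.minAreaRect(Q2[:,:2].astype(np.float32)))
E
```

```text
top table z 0.0011711359726308546
case w 0.12217460646678047 yaw 78.69999999999973 len+catch 0.23601407771522095 (exp .122,.2345) centre [0.49602162 0.06679206] [0.4963183  0.06827679]
ball [ 0.5276 -0.1397  0.048 ] 557 stem 94 [ 0.5173 -0.1416  0.096 ] (array([ 0.5135, -0.149 ,  0.081 ]), array([ 0.527 , -0.1316,  0.1096]))
ball [ 0.4367 -0.1412  0.0376] 333 stem 70 [ 0.4293 -0.1433  0.0786] (array([ 0.4269, -0.1504,  0.0665]), array([ 0.4345, -0.1343,  0.0948]))
pull [0.50077654 0.09449506] 238 ((0.5018239617347717, 0.09513276815414429), (0.013753633946180344, 0.07532858103513718), 78.80166625976562)
scene table z -0.0007171063059085991
case w 0.12410038065511064 yaw 78.69999999999973 len+catch 0.23346653249368182 (exp .122,.2345) centre [0.49953893 0.07006075] [0.49933643 0.06904731]
ball [ 0.518  -0.1403  0.048 ] 319 stem 91 [ 0.532  -0.1404  0.0955] (array([ 0.522 , -0.1474,  0.0811]), array([ 0.537 , -0.1306,  0.1093]))
ball [ 0.4349 -0.1404  0.0335] 244 stem 78 [ 0.4422 -0.1418  0.0797] (array([ 0.4339, -0.1485,  0.0665]), array([ 0.4456, -0.1309,  0.0949]))
pull [0.50813425 0.09528024] 81 ((0.5054135322570801, 0.09647946059703827), (0.012405555695295334, 0.076690174639225), 77.75001525878906)
```

Case centre is about (0.498, 0.069) with yaw 78.7°. Moving to hover over the catch pad with the gripper closing.

```bash
python3 -m crank '{"dp":[[3.6,-5.0,1],[7.2,-10,1],[10.8,-15,1],[14.4,-20,1],[17.4,-25,1]],"rotation":[[0,0,0.05],[0,0,0.1],[0,0,0.18],[0,0,0.18],[0,0,0.18]],"gripper":[0,1,1,1,1]}' 40
python3 -m crank '{"dp":[[3.6,-5.0,0],[7.2,-10,-1],[11,-15.9,-2],[11,-15.9,-3],[11,-15.9,-3]],"rotation":[[0,0,0],[0,0,0],[0,0,0],[0,0,0],[0,0,0]],"gripper":[1,1,1,1,1]}'
python3 - <<'E'
from h import *
f=grab('wrist'); cv2.imwrite('pics/wrist1.png',f['image'][...,::-1])
s=get_state();print(s['time_s'],s['eef_pos'],s['contact_force'],s['width'])
W=pts(f).reshape(-1,3);W=W[~np.isnan(W[:,0])]
print(W.min(0),W.max(0))
E
```

```text
time_s: 0.72
eef_pos: [0.4144, 0.3523, 0.2521]
orientation: [[-0.981, 0.196, 0.0], [0.196, 0.981, -0.0], [-0.0, -0.0, -1.0]]
contact_force: [1.1, -0.4, 0.4]
width: -0.003
finger_force: 0.0
time_s: 1.35
eef_pos: [0.5224, 0.1948, 0.2212]
orientation: [[-0.98, 0.197, -0.003], [0.197, 0.98, -0.001], [0.003, -0.001, -1.0]]
contact_force: [0.2, 0.2, -0.6]
width: -0.0
finger_force: 0.0
1.4 [0.52212663 0.19648741 0.22179383] [ 0.19956061  0.80629814 -0.1263171 ] -0.001182906779820145
[ 0.26368377 -0.30688637 -0.07364186] [1.10279167 0.64410236 0.30830122]
```

View pics/wrist1.png

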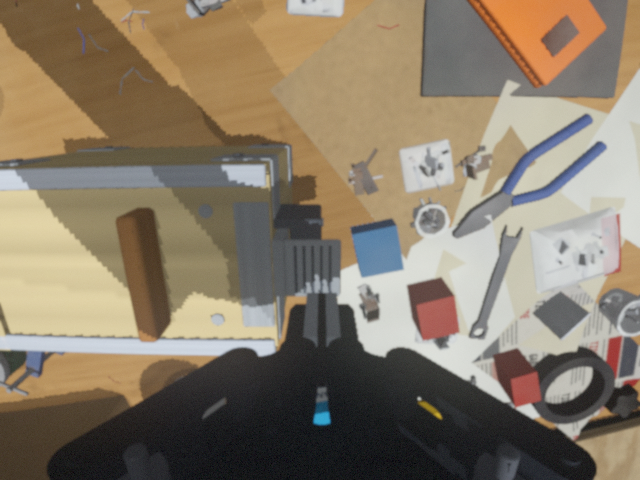

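The wrist view shows the closed fingertips at (322,310) over the outer half of the catch pad at (308,265), clear of the lid's edge at x≈272. One wrist-based check of pad and pull before pressing.

Run:
```python
from h import *
f=dict(np.load('/tmp/wrist.npz'));w=pts(f)
print('pad',w[255,300],w[255,335],w[285,290], 'pull',w[270,143])
u=np.array([np.cos(np.radians(78.7)),np.sin(np.radians(78.7))]);v=np.array([-u[1],u[0]]);c=np.array([.498,.0688])
W=w[140:350,0:345].reshape(-1,3);W=W[~np.isnan(W[:,0])];L=np.c_[(W[:,:2]-c)@u,(W[:,:2]-c)@v,W[:,2]]
p=L[(L[:,2]>.158)&(L[:,2]<.168)]
r=p[p[:,0]<.09];print('case y range',np.percentile(r[:,1],[.3,99.7]))
q=p[(p[:,0]>.1)&(p[:,0]<.15)];print('pad range',np.percentile(q[:,0],[1,99]),np.percentile(q[:,1],[1,99]))
t=L[(L[:,2]>.18)&(L[:,0]<.09)&(L[:,2]<.19)];print('pull',cv2.minAreaRect(t[:,:2].astype(np.float32)),np.median(t[:,2]))
```

```text
pad [0.5104387  0.18541872 0.16355858] [0.51470577 0.20517506 0.16278534] [0.5281245  0.17535982 0.16313429] pull [0.49560787 0.10314485 0.182099  ]
case y range [-0.05738987  0.0621818 ]
pad range [0.10019905 0.13991786] [-0.02632473  0.03367334]
pull ((0.028783069923520088, 0.0017444267868995667), (0.012704463675618172, 0.075862817466259), 0.1311238706111908) 0.18355869698467125
```

```bash
python3 -m crank '{"dp":[[0.1,0,-2],[0.1,0,-4],[0.1,0,-5],[0.1,0,-5.5],[0.1,0,-5.5]],"rotation":[[0,0,0],[0,0,0],[0,0,0],[0,0,0],[0,0,0]],"gripper":[1,1,1,1,1]}'
```

```text
time_s: 2.02
eef_pos: [0.5241, 0.1964, 0.1677]
orientation: [[-0.981, 0.194, 0.001], [0.194, 0.981, 0.001], [-0.0, 0.001, -1.0]]
contact_force: [-0.6, 0.6, 1.0]
width: 0.002
finger_force: 0.6
```

```bash
python3 -m crank '{"dp":[[0,0,-0.3],[0,0,-0.6],[0,0,-0.7],[0,0,-0.7]],"rotation":[[0,0,0],[0,0,0],[0,0,0],[0,0,0]],"gripper":[1,1,1,1]}'
python3 - <<'E'
from h import *
f=grab('wrist');w=pts(f)
u=np.array([np.cos(np.radians(78.7)),np.sin(np.radians(78.7))]);v=np.array([-u[1],u[0]]);c=np.array([.497,.070])
W=w.reshape(-1,3);W=W[~np.isnan(W[:,0])];L=np.c_[(W[:,:2]-c)@u,(W[:,:2]-c)@v,W[:,2]]
t=L[(L[:,2]>.178)&(L[:,0]<.07)&(L[:,0]>-.03)&(L[:,2]<.19)&(abs(L[:,1])<.05)];print('pull',len(t),cv2.minAreaRect(t[:,:2].astype(np.float32)) if len(t) else'')
E
```

```text
time_s: 2.52
eef_pos: [0.5245, 0.1961, 0.1611]
orientation: [[-0.981, 0.195, 0.001], [0.195, 0.981, 0.001], [-0.001, 0.001, -1.0]]
contact_force: [-1.4, 1.5, 5.1]
width: 0.0
finger_force: 3.0
pull 6034 ((0.03959538787603378, 0.0008970163762569427), (0.07548859715461731, 0.013670689426362514), 89.9709701538086)
```

Lid is freed (pull is now at ~39 mm). Rising, then over the pull bar.

```bash
python3 -m crank '{"dp":[[0,0,4],[0,0,7.5],[-1,-4.4,7.5],[-2,-8.8,7.5],[-2,-8.8,7.5]],"rotation":[[0,0,0],[0,0,0],[0,0,0],[0,0,0],[0,0,0]],"gripper":[1,0.4,0,0,0]}'
python3 - <<'E'
from h import *
f=grab('wrist');w=pts(f)
u=np.array([np.cos(np.radians(78.7)),np.sin(np.radians(78.7))]);v=np.array([-u[1],u[0]]);c=np.array([.497,.070])
W=w.reshape(-1,3);W=W[~np.isnan(W[:,0])];L=np.c_[(W[:,:2]-c)@u,(W[:,:2]-c)@v,W[:,2]]
t=L[(L[:,2]>.178)&(L[:,0]<.07)&(L[:,0]>-.03)&(L[:,2]<.19)&(abs(L[:,1])<.05)];r=cv2.minAreaRect(t[:,:2].astype(np.float32));print('pull',len(t),r,'world',c+u*r[0][0]+v*r[0][1])
s=get_state();print(s['eef_pos'],s['width'])
E
```

```text
time_s: 3.2
eef_pos: [0.5038, 0.1022, 0.2354]
orientation: [[-0.979, 0.202, -0.0], [0.202, 0.979, -0.003], [-0.0, -0.003, -1.0]]
contact_force: [0.4, 0.1, 0.3]
width: 0.499
finger_force: 0.0
pull 2527 ((0.038869649171829224, 0.0003728531301021576), (0.012023732997477055, 0.07567378133535385), 0.3073907196521759) world [0.50425073 0.10818921]
[0.50439099 0.10498925 0.23549414] 0.495463942429902
```

```bash
python3 -m crank '{"dp":[[0,0.05,-3],[0,0.05,-5],[0,0.05,-6],[0,0.05,-6],[0,0.05,-6]],"rotation":[[0,0,0],[0,0,0],[0,0,0],[0,0,0],[0,0,0]],"gripper":[0,0,0,0.8,1]}' 40
python3 -m crank '{"dp":[[0,0,0],[0,0,0]],"rotation":[[0,0,0],[0,0,0]],"gripper":[1,1]}'
```

```text
time_s: 3.88
eef_pos: [0.5046, 0.1081, 0.1759]
orientation: [[-0.981, 0.195, 0.001], [0.195, 0.981, 0.0], [-0.001, 0.0, -1.0]]
contact_force: [0.7, -0.4, -3.6]
width: 0.13
finger_force: 41.0
time_s: 4.12
eef_pos: [0.5046, 0.1082, 0.1758]
orientation: [[-0.981, 0.195, 0.001], [0.195, 0.981, 0.0], [-0.001, 0.001, -1.0]]
contact_force: [0.1, 0.6, 0.2]
width: 0.13
finger_force: 41.5
```

```bash
python3 -m crank '{"dp":[[0.39,1.96,0],[0.98,4.9,0],[1.57,7.85,0],[2.16,10.8,0],[2.7,13.5,0]],"rotation":[[0,0,0],[0,0,0],[0,0,0],[0,0,0],[0,0,0]],"gripper":[1,1,1,1,1]}'
python3 -m crank '{"dp":[[0.2,0.9,0],[0.28,1.4,0],[0.28,1.4,0],[0.28,1.4,0]],"rotation":[[0,0,0],[0,0,0],[0,0,0],[0,0,0]],"gripper":[1,1,1,1]}'
```

```text
time_s: 4.75
eef_pos: [0.5312, 0.2429, 0.1758]
orientation: [[-0.981, 0.196, -0.0], [0.196, 0.981, -0.002], [-0.0, -0.002, -1.0]]
contact_force: [-0.4, -4.2, 3.6]
width: 0.13
finger_force: 42.0
time_s: 5.25
eef_pos: [0.5339, 0.2566, 0.1758]
orientation: [[-0.981, 0.196, 0.0], [0.196, 0.981, -0.0], [-0.0, -0.0, -1.0]]
contact_force: [-1.2, -1.9, 4.4]
width: 0.128
finger_force: 42.2
```

```bash
python3 -m crank '{"dp":[[0.04,0.2,0],[0.06,0.3,0],[0.06,0.3,0]],"rotation":[[0,0,0],[0,0,0],[0,0,0]],"gripper":[1,1,1]}'
```

```text
time_s: 5.62
eef_pos: [0.5339, 0.2567, 0.1758]
orientation: [[-0.98, 0.197, -0.002], [0.197, 0.98, -0.004], [0.001, -0.004, -1.0]]
contact_force: [-3.5, -7.1, 8.9]
width: 0.13
finger_force: 42.7
```

The lid is at its stop, which puts the case centre at (0.4967, 0.0704). Releasing the bar and going over the balls for a wrist look.

```bash
python3 -m crank '{"dp":[[-0.06,-0.3,0],[-0.06,-0.3,0],[-0.06,-0.3,4],[-0.06,-0.3,9],[-0.06,-4,12]],"rotation":[[0,0,0],[0,0,0],[0,0,0],[0,0,0],[0,0,0]],"gripper":[0,0,0,0,0]}'
python3 -m crank '{"dp":[[0,-6,0],[0,-12,0],[0,-18,0],[0,-24,0],[0,-30,0]],"rotation":[[0,0,0],[0,0,0],[0,0,0],[0,0,0],[0,0,0]],"gripper":[0,0,0,0,0]}'
python3 -m crank '{"dp":[[0,-4,0],[0,-5.7,0],[0,-5.7,0],[0,-5.7,0]],"rotation":[[0,0,0],[0,0,0],[0,0,0],[0,0,0]],"gripper":[0,0,0,0]}'
python3 - <<'E'
from h import *
f=grab('wrist');w=pts(f);cv2.imwrite('pics/wrist2.png',f['image'][...,::-1])
s=get_state();print(s['eef_pos'],s['time_s'])
W=w.reshape(-1,3);W=W[~np.isnan(W[:,0])]
for c,r,zc,zt in(((.525,-.140),.033,.042,.126),((.436,-.1415),.026,.034,.111)):
    s,k,S=ball(W,c,r,zc,zt)
    T=W[(np.hypot(W[:,0]-c[0],W[:,1]-c[1])<.02)&(W[:,2]>zt-.006)&(W[:,2]<zt+.006)]
    print(s,k,len(S),(S.min(0),S.max(0)) if len(S) else '','top',len(T),cv2.minAreaRect(T[:,:2].astype(np.float32)) if len(T)>3 else '')
E
```

```text
time_s: 6.25
eef_pos: [0.5343, 0.224, 0.2975]
orientation: [[-0.982, 0.19, 0.003], [0.19, 0.982, 0.004], [-0.002, 0.005, -1.0]]
contact_force: [0.8, -0.6, 0.2]
width: 0.503
finger_force: 0.0
time_s: 6.88
eef_pos: [0.5342, -0.0814, 0.2954]
orientation: [[-0.981, 0.195, 0.001], [0.195, 0.981, 0.001], [-0.001, 0.001, -1.0]]
contact_force: [1.3, -0.5, 0.0]
width: 0.501
finger_force: 0.0
time_s: 7.38
eef_pos: [0.5344, -0.1344, 0.2952]
orientation: [[-0.981, 0.192, -0.0], [0.192, 0.981, 0.002], [0.0, 0.002, -1.0]]
contact_force: [-0.8, 0.6, 0.5]
width: 0.499
finger_force: 0.0
[ 0.53436339 -0.13448671  0.29522561] 7.425
[ 0.52488462 -0.13796438  0.04207739] 1345 114 (array([ 0.51527668, -0.14637709,  0.08121381]), array([ 0.52736747, -0.12870299,  0.10977835])) top 206 ((0.5245863795280457, -0.1380220502614975), (0.010679098777472973, 0.014312059618532658), 11.359491348266602)
[ 0.43491589 -0.14054226  0.03404776] 893 43 (array([ 0.42627834, -0.14736601,  0.06626027]), array([ 0.4430034 , -0.13228653,  0.09450472])) top 183 ((0.4347743093967438, -0.1405145674943924), (0.009396396577358246, 0.013131421059370041), 54.86152267456055)
```

View pics/wrist2.png

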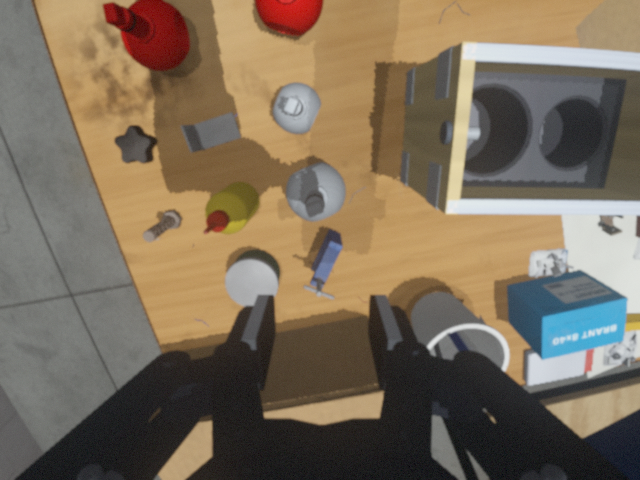

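The view shows the small ball's stem at (292,105), the big one's at (314,200), and the open case with the big pocket at (497,130) and the small one at (572,132). Fits: big (0.5247,−0.1380), small (0.4349,−0.1405). Small ball first.

```bash
python3 -m crank '{"dp":[[-5,-0.3,-3],[-9.95,-0.6,-6],[-9.95,-0.6,-11],[-9.95,-0.6,-14],[-9.95,-0.6,-14]],"rotation":[[0,0,0],[0,0,0],[0,0,0],[0,0,0],[0,0,0]],"gripper":[0,0,0,0,0]}'
python3 - <<'E'
from h import *
f=grab('wrist');w=pts(f)
s=get_state();print(s['eef_pos'],s['time_s'])
W=w.reshape(-1,3);W=W[~np.isnan(W[:,0])]
c=(.4349,-.1405);s,k,S=ball(W,c,.026,.034,.111);T=W[(np.hypot(W[:,0]-c[0],W[:,1]-c[1])<.02)&(abs(W[:,2]-.111)<.006)];print(s,k,len(T),T.mean(0))
E
```

```text
time_s: 8.05
eef_pos: [0.4334, -0.1412, 0.154]
orientation: [[-0.981, 0.193, -0.004], [0.193, 0.981, 0.002], [0.004, 0.001, -1.0]]
contact_force: [0.6, 0.4, -0.8]
width: 0.501
finger_force: 0.0
[ 0.43453787 -0.14184691  0.15520256] 8.1
[ 0.43512046 -0.14030947  0.03401448] 1683 419 [ 0.43381168 -0.14014957  0.1102105 ]
```

```bash
python3 -m crank '{"dp":[[0,0.08,-4],[0,0.08,-6.5],[0,0.08,-7.5],[0,0.08,-7.5],[0,0.08,-7.5]],"rotation":[[0,0,0],[0,0,0],[0,0,0],[0,0,0],[0,0,0]],"gripper":[0,0,0,0.2,0.4]}' 30
python3 -m crank '{"dp":[[0,0,0],[0,0,0],[0,0,0],[0,0,0]],"rotation":[[0,0,0],[0,0,0],[0,0,0],[0,0,0]],"gripper":[0.6,0.8,1,1]}' 40
```

```text
time_s: 8.72
eef_pos: [0.4354, -0.1424, 0.0814]
orientation: [[-0.981, 0.195, 0.002], [0.195, 0.981, -0.001], [-0.002, -0.0, -1.0]]
contact_force: [0.8, 0.3, 0.1]
width: 0.299
finger_force: 0.0
time_s: 9.22
eef_pos: [0.4353, -0.142, 0.0813]
orientation: [[-0.981, 0.195, 0.002], [0.195, 0.981, 0.0], [-0.002, 0.0, -1.0]]
contact_force: [0.2, 1.7, 6.4]
width: 0.168
finger_force: 39.0
```

```bash
python3 -m crank '{"dp":[[0,0,1],[0,0,4],[0,0,9],[0,0,14],[0,0,18]],"rotation":[[0,0,0],[0,0,0],[0,0,0],[0,0,0],[0,0,0]],"gripper":[1,1,1,1,1]}'
python3 -m crank '{"dp":[[0.5,2,2],[1.6,6,2.5],[2.9,10.5,2.5],[4.2,15,2.5],[5.3,19.5,2.5]],"rotation":[[0,0,0],[0,0,0],[0,0,0],[0,0,0],[0,0,0]],"gripper":[1,1,1,1,1]}'
python3 -m crank '{"dp":[[1,3.7,0],[1.6,5.5,0],[1.68,5.9,0],[1.68,5.9,0],[1.68,5.9,0]],"rotation":[[0,0,0],[0,0,0],[0,0,0],[0,0,0],[0,0,0]],"gripper":[1,1,1,1,1]}'
python3 - <<'E'
from h import *
f=grab('wrist');w=pts(f);cv2.imwrite('pics/wrist3.png',f['image'][...,::-1])
f=grab('scene');cv2.imwrite('pics/scene3.png',cv2.resize(f['image'][90:330,200:520,::-1],None,fx=2.4,fy=2.4))
s=get_state();print(s['eef_pos'],s['time_s'],s['width'])
W=w.reshape(-1,3);W=W[~np.isnan(W[:,0])]
u=np.array([np.cos(np.radians(78.7)),np.sin(np.radians(78.7))]);v=np.array([-u[1],u[0]]);c=np.array([.4967,.0704])
L=np.c_[(W[:,:2]-c)@u,(W[:,:2]-c)@v,W[:,2]]
R=L[(abs(L[:,0])<.07)&(abs(L[:,1])<.08)&(abs(L[:,2]-.163)<.004)];print('rails y',len(R),np.percentile(R[:,1],[.5,99.5]))
F=L[(abs(L[:,2]-.096)<.004)&(abs(L[:,0])<.09)&(abs(L[:,1])<.052)];print(len(F),np.median(F[:,2]))
E
```

```text
time_s: 9.85
eef_pos: [0.434, -0.1424, 0.2627]
orientation: [[-0.981, 0.196, 0.001], [0.196, 0.981, -0.0], [-0.001, -0.0, -1.0]]
contact_force: [0.6, -0.4, -3.7]
width: 0.169
finger_force: 39.4
time_s: 10.48
eef_pos: [0.487, 0.0538, 0.2856]
orientation: [[-0.981, 0.196, -0.0], [0.196, 0.981, -0.0], [0.0, -0.0, -1.0]]
contact_force: [0.4, 0.1, -2.7]
width: 0.171
finger_force: 39.3
time_s: 11.1
eef_pos: [0.504, 0.1099, 0.2854]
orientation: [[-0.98, 0.198, -0.0], [0.198, 0.98, -0.001], [0.0, -0.001, -1.0]]
contact_force: [-0.2, -0.1, -2.4]
width: 0.172
finger_force: 39.4
[0.50413525 0.11037648 0.28540894] 11.2 0.17048146776243764
rails y 4595 [-0.06090681  0.06075079]
6983 0.09585557889477364
```

View pics/wrist3.png

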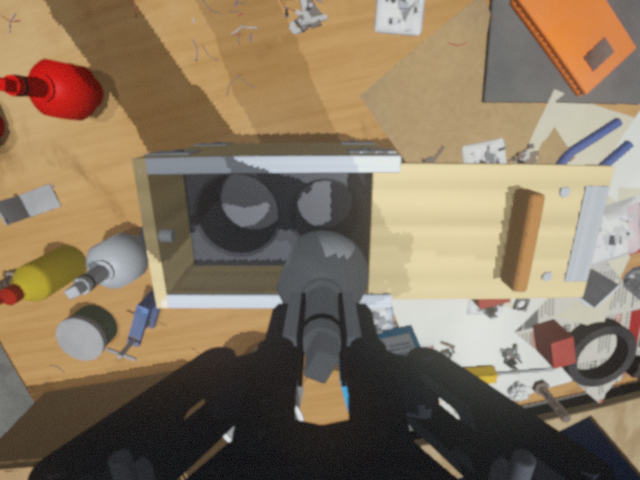

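The ball hangs at (322,275) over the small pocket and the pull bar is clear at (522,240). Checking the hanging ball's offset and tilt, and the pocket centres.

Run:
```python
from h import *
f=dict(np.load('/tmp/wrist.npz'));w=pts(f);s=get_state();e=s['eef_pos'];print(e)
W=w.reshape(-1,3);W=W[~np.isnan(W[:,0])]
B=W[(np.hypot(W[:,0]-e[0],W[:,1]-e[1])<.04)&(W[:,2]>.2)&(W[:,2]<.262)]
q=least_squares(lambda q:np.linalg.norm(B-q,axis=1)-.026,[e[0],e[1],.24],loss='soft_l1',f_scale=.001).x;print('ball',q,len(B),'from tcp',q-e)
u=np.array([np.cos(np.radians(78.7)),np.sin(np.radians(78.7))]);v=np.array([-u[1],u[0]]);c=np.array([.4967,.0704])
L=np.c_[(W[:,:2]-c)@u,(W[:,:2]-c)@v,W[:,2]]
F=L[(abs(L[:,2]-.096)<.003)&(abs(L[:,0])<.09)&(abs(L[:,1])<.055)]
# rasterise foam top, find hole boundaries: max empty circle radius fits
for x0,r in((-.04,.039),(.043,.032)):
    E=F[(np.hypot(F[:,0]-x0,F[:,1])<r+.006)]
    # innermost points per direction
    a=np.degrees(np.arctan2(E[:,1],E[:,0]-x0))//6;P=np.array([E[a==k][np.argmin(np.hypot(*(E[a==k][:,:2]-[x0,0]).T))][:2] for k in np.unique(a)])
    print(x0,len(P),least_squares(lambda q:np.hypot(P[:,0]-q[0],P[:,1]-q[1])-r,[x0,0],loss='soft_l1',f_scale=.001).x)
```

```text
[0.50413525 0.11037648 0.28540894]
ball [0.50372266 0.11109023 0.23813744] 4259 from tcp [-0.00041259  0.00071375 -0.04727151]
-0.04 60 [-0.03924635 -0.00035513]
0.043 46 [ 0.04359544 -0.00024719]
```

```bash
python3 -m crank '{"dp":[[0.15,0.18,0],[0.15,0.18,-3],[0.15,0.18,-6.5],[0.15,0.18,-10],[0.15,0.18,-13]],"rotation":[[0,0,0],[0,0,0],[0,0,0],[0,0,0],[0,0,0]],"gripper":[1,1,1,1,1]}'
python3 -m crank '{"dp":[[0,0,-1.5],[0,0,-2.5],[0,0,-3.2],[0,0,-3.5],[0,0,-3.5]],"rotation":[[0,0,0],[0,0,0],[0,0,0],[0,0,0],[0,0,0]],"gripper":[1,1,1,1,1]}'
```

```text
time_s: 11.82
eef_pos: [0.5059, 0.1135, 0.1542]
orientation: [[-0.981, 0.196, -0.0], [0.196, 0.981, 0.0], [0.0, 0.0, -1.0]]
contact_force: [-0.8, 0.3, -2.7]
width: 0.169
finger_force: 39.5
time_s: 12.45
eef_pos: [0.5092, 0.1127, 0.1256]
orientation: [[-0.98, 0.197, 0.009], [0.197, 0.98, 0.001], [-0.008, 0.003, -1.0]]
contact_force: [-6.2, -6.2, 33.6]
width: 0.17
finger_force: 50.1
```

Unexpected contact 9 mm too early; backing off and looking.

```bash
python3 -m crank '{"dp":[[0,0,1],[0,0,2],[0,0,2]],"rotation":[[0,0,0],[0,0,0],[0,0,0]],"gripper":[1,1,1]}'
python3 - <<'E'
from h import *
f=grab('wrist');w=pts(f)
g=grab('scene');G=g['image'][90:330,260:560,::-1]
a=cv2.resize(f['image'][120:420,120:520,::-1],(800,600))
cv2.imwrite('pics/wrist4.png',a)
s=get_state();e=s['eef_pos'];print(e,s['contact_force'])
cv2.imwrite('pics/scene4.png',cv2.resize(g['image'][90:330,260:580,::-1],(800,600),interpolation=cv2.INTER_CUBIC))
W=w.reshape(-1,3);W=W[~np.isnan(W[:,0])]
B=W[(np.hypot(W[:,0]-e[0],W[:,1]-e[1])<.035)&(W[:,2]>e[2]-.075)&(W[:,2]<e[2]-.024)]
q=least_squares(lambda q:np.linalg.norm(B-q,axis=1)-.026,[e[0],e[1],e[2]-.047],loss='soft_l1',f_scale=.001).x;print('ball',q,len(B),'from tcp',q-e)
E
```

```text
time_s: 12.82
eef_pos: [0.5064, 0.1139, 0.141]
orientation: [[-0.981, 0.195, 0.002], [0.195, 0.981, 0.001], [-0.001, 0.001, -1.0]]
contact_force: [0.5, 0.9, -3.2]
width: 0.169
finger_force: 44.9
[0.50553056 0.11365372 0.1400488 ] [-0.53978581  0.30955811 -3.39140608]
ball [0.50592725 0.11510402 0.09342378] 5851 from tcp [ 0.00039669  0.0014503  -0.04662501]
```

View pics/scene4.png

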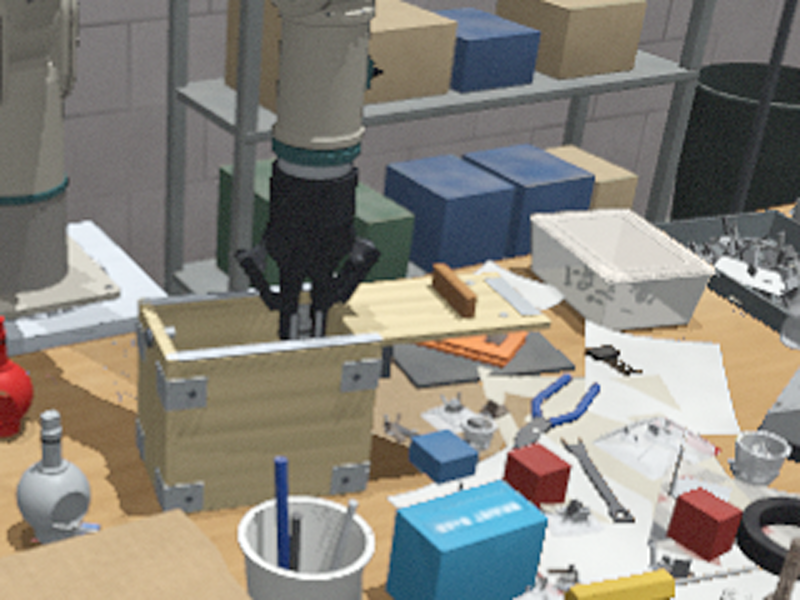

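The scene crop shows the ball in the case, with the gripper's outer finger knuckle (352,285) standing over the lid's end edge. That knuckle is what touched. I'll get the gripper's side profile from depth to choose a better yaw.

Run:
```python
from h import *
e=get_state()['eef_pos']
u=np.array([np.cos(np.radians(78.7)),np.sin(np.radians(78.7))]);v=np.array([-u[1],u[0]])
for n in('scene','wrist','top'):
    f=grab('top') if n=='top' else dict(np.load('/tmp/%s.npz'%n))
    W=pts(f).reshape(-1,3);W=W[~np.isnan(W[:,0])]-e
    L=np.c_[W[:,:2]@u,W[:,:2]@v,W[:,2]]
    print(n)
    for z in np.arange(.0,.13,.01):
        S=L[(abs(L[:,0])<.09)&(abs(L[:,1])<.045)&(abs(L[:,2]-z)<.005)]
        if len(S)>5: print(round(z,3),len(S),'along jaw',np.percentile(S[:,0],[1,99]).round(3),'across',np.percentile(S[:,1],[1,99]).round(3))
```

```text
scene
0.0 58 along jaw [-0.019  0.045] across [-0.013  0.042]
0.01 90 along jaw [-0.024  0.036] across [-0.028  0.023]
0.02 459 along jaw [-0.019  0.09 ] across [-0.044  0.043]
0.03 78 along jaw [-0.031  0.033] across [-0.015  0.006]
0.04 150 along jaw [-0.038  0.042] across [-0.015  0.011]
0.05 134 along jaw [-0.044  0.048] across [-0.016  0.012]
0.06 148 along jaw [-0.049  0.055] across [-0.019  0.014]
0.07 152 along jaw [-0.057  0.06 ] across [-0.02   0.004]
0.08 228 along jaw [-0.062  0.063] across [-0.021  0.01 ]
0.09 221 along jaw [-0.06   0.059] across [-0.022  0.005]
0.1 175 along jaw [-0.04   0.041] across [-0.022  0.005]
0.11 77 along jaw [-0.038  0.038] across [-0.015  0.006]
0.12 108 along jaw [-0.036  0.033] across [-0.039  0.001]
wrist
0.0 1055 along jaw [-0.019  0.021] across [0.003 0.011]
0.01 1574 along jaw [-0.019  0.035] across [-0.005  0.041]
0.02 22122 along jaw [-0.011  0.09 ] across [-0.027  0.044]
0.03 2750 along jaw [-0.026  0.029] across [-0.01   0.014]
0.04 5083 along jaw [-0.04   0.042] across [-0.009  0.014]
0.05 8018 along jaw [-0.045  0.047] across [-0.
[... 295 characters left out ...]
08  0.03 ]
0.01 95 along jaw [-0.023  0.034] across [-0.004  0.04 ]
0.02 786 along jaw [-0.019  0.09 ] across [-0.017  0.045]
0.03 68 along jaw [-0.023  0.042] across [-0.003  0.013]
0.04 154 along jaw [-0.039  0.039] across [-0.009  0.015]
0.05 121 along jaw [-0.046  0.044] across [-0.013  0.015]
0.06 163 along jaw [-0.052  0.049] across [-0.013  0.018]
0.07 161 along jaw [-0.057  0.056] across [0.001 0.019]
0.08 218 along jaw [-0.065  0.06 ] across [-0.009  0.02 ]
0.09 272 along jaw [-0.064  0.061] across [-0.009  0.021]
0.1 133 along jaw [-0.047  0.009] across [-0.008  0.021]
0.11 60 along jaw [-0.04  -0.026] across [-0.008  0.013]
0.12 107 along jaw [-0.038  0.01 ] across [-0.018  0.037]
```

Profile: knuckles are ±45 mm along the jaw line at the rail level but only ±17 mm across. So the jaws should close along the case's y (±51 mm inside). Raising, turning the tool +90°, then lowering.

```bash
python3 -m crank '{"dp":[[0,0,3],[0,0,6],[0,0,8],[0,0,8],[0,0,8]],"rotation":[[0,0,0],[0,0,0.1],[0,0,0.28],[0,0,0.46],[0,0,0.64]],"gripper":[1,1,1,1,1]}'
python3 -m crank '{"dp":[[0,0,0],[0,0,0],[0,0,0],[0,0,0],[0,0,0]],"rotation":[[0,0,0.18],[0,0,0.36],[0,0,0.54],[0,0,0.72],[0,0,0.86]],"gripper":[1,1,1,1,1]}'
python3 -m crank '{"dp":[[0,0,0],[0,0,0]],"rotation":[[0,0,0.07],[0,0,0.07]],"gripper":[1,1]}'
python3 - <<'E'
from h import *
f=grab('wrist');w=pts(f)
s=get_state();e=s['eef_pos'];print(e,s['joints'],s['contact_force'])
W=w.reshape(-1,3);W=W[~np.isnan(W[:,0])]
B=W[(np.hypot(W[:,0]-e[0],W[:,1]-e[1])<.035)&(W[:,2]>e[2]-.075)&(W[:,2]<e[2]-.024)]
q=least_squares(lambda q:np.linalg.norm(B-q,axis=1)-.026,[e[0],e[1],e[2]-.047],loss='soft_l1',f_scale=.001).x;print('ball',q,len(B),'from tcp',q-e)
E
```

```text
time_s: 13.6
eef_pos: [0.5054, 0.1135, 0.22]
orientation: [[-0.901, -0.434, -0.001], [-0.434, 0.901, -0.0], [0.001, 0.0, -1.0]]
contact_force: [-0.1, -0.6, -2.9]
width: 0.167
finger_force: 45.1
time_s: 14.22
eef_pos: [0.5053, 0.1133, 0.2195]
orientation: [[-0.26, -0.966, -0.002], [-0.966, 0.26, -0.0], [0.001, 0.002, -1.0]]
contact_force: [-0.3, 0.2, -2.9]
width: 0.172
finger_force: 45.0
time_s: 14.48
eef_pos: [0.5054, 0.1132, 0.2196]
orientation: [[-0.197, -0.98, -0.002], [-0.98, 0.197, -0.0], [0.0, 0.002, -1.0]]
contact_force: [-0.0, 0.3, -2.5]
width: 0.168
finger_force: 45.0
[0.50542766 0.11328535 0.21971648] [  0.94379377  28.49979262 -24.19344314 108.82022848  15.74945012
  46.00315136 136.8857278 ] [-0.91312133  0.03436456 -2.81573731]
ball [0.50433785 0.11458102 0.17237369] 4169 from tcp [-0.00108981  0.00129567 -0.04734279]
```

```bash
python3 -m crank '{"dp":[[0.1,-0.15,-2],[0.1,-0.15,-4.5],[0.1,-0.15,-7],[0.1,-0.15,-8.5],[0.1,-0.15,-9.2]],"rotation":[[0,0,0],[0,0,0],[0,0,0],[0,0,0],[0,0,0]],"gripper":[1,1,1,1,1]}'
python3 -m crank '{"dp":[[0,0,-0.3],[0,0,-0.6],[0,0,-0.8],[0,0,-0.8]],"rotation":[[0,0,0],[0,0,0],[0,0,0],[0,0,0]],"gripper":[1,1,1,1]}'
```

```text
time_s: 15.15
eef_pos: [0.5065, 0.112, 0.1276]
orientation: [[-0.197, -0.98, -0.001], [-0.98, 0.197, -0.0], [0.001, 0.001, -1.0]]
contact_force: [0.6, -0.1, -2.8]
width: 0.168
finger_force: 45.0
time_s: 15.65
eef_pos: [0.5068, 0.112, 0.1205]
orientation: [[-0.196, -0.981, 0.0], [-0.981, 0.196, 0.0], [-0.0, -0.0, -1.0]]
contact_force: [0.3, 0.8, -2.3]
width: 0.165
finger_force: 45.0
```

Clean so far. Creeping down to touch.

```bash
python3 -m crank '{"dp":[[0,0,-0.15],[0,0,-0.3],[0,0,-0.4],[0,0,-0.4]],"rotation":[[0,0,0],[0,0,0],[0,0,0],[0,0,0]],"gripper":[1,1,1,1]}'
python3 -m crank '{"dp":[[0,0,-0.1],[0,0,-0.1],[0,0,-0.1]],"rotation":[[0,0,0],[0,0,0],[0,0,0]],"gripper":[1,1,1]}'
```

```text
time_s: 16.15
eef_pos: [0.5067, 0.112, 0.1162]
orientation: [[-0.196, -0.981, -0.0], [-0.981, 0.196, -0.0], [0.0, 0.0, -1.0]]
contact_force: [-0.5, 0.6, -2.5]
width: 0.171
finger_force: 45.0
time_s: 16.52
eef_pos: [0.5068, 0.1121, 0.1154]
orientation: [[-0.196, -0.981, 0.0], [-0.981, 0.196, 0.0], [-0.0, -0.0, -1.0]]
contact_force: [-0.0, 0.6, -1.6]
width: 0.168
finger_force: 45.1
```

```bash
python3 -m crank '{"dp":[[0,0,-0.08],[0,0,-0.08],[0,0,-0.08]],"rotation":[[0,0,0],[0,0,0],[0,0,0]],"gripper":[1,1,1]}'
```

```text
time_s: 16.9
eef_pos: [0.5068, 0.1121, 0.1146]
orientation: [[-0.196, -0.981, 0.0], [-0.981, 0.196, 0.0], [-0.0, -0.0, -1.0]]
contact_force: [-0.8, 0.7, -0.4]
width: 0.171
finger_force: 45.1
```

```bash
python3 -m crank '{"dp":[[0,0,-0.03],[0,0,-0.03],[0,0,-0.03],[0,0,-0.03],[0,0,-0.03]],"rotation":[[0,0,0],[0,0,0],[0,0,0],[0,0,0],[0,0,0]],"gripper":[0.66,0.62,0.58,0.52,0.48]}' 20
python3 -m crank '{"dp":[[0,0,0],[0,0,0.5],[0,0,1.5],[0,0,3],[0,0,6]],"rotation":[[0,0,0],[0,0,0],[0,0,0],[0,0,0],[0,0,0]],"gripper":[0.48,0.48,0.48,0.48,0.48]}'
python3 -m crank '{"dp":[[0,0,5],[0,0,11],[0,0,11]],"rotation":[[0,0,0],[0,0,0],[0,0,0]],"gripper":[0.4,0.2,0]}'
python3 - <<'E'
from h import *
f=grab('wrist');w=pts(f);cv2.imwrite('pics/wrist5.png',f['image'][...,::-1])
s=get_state();e=s['eef_pos'];print(e,s['time_s'],s['contact_force'])
W=w.reshape(-1,3);W=W[~np.isnan(W[:,0])]
c=np.array([.5054,.1129])
T=W[(np.hypot(*(W[:,:2]-c).T)<.02)&(W[:,2]>.125)&(W[:,2]<.16)];print('tang',len(T),T.mean(0),T[:,2].max())
B=W[(np.hypot(*(W[:,:2]-c).T)<.03)&(W[:,2]>.05)&(W[:,2]<.094)]
print('ball',least_squares(lambda q:np.linalg.norm(B-q,axis=1)-.026,[*c,.069],loss='soft_l1',f_scale=.001).x,len(B))
E
```

```text
time_s: 17.52
eef_pos: [0.5065, 0.112, 0.1142]
orientation: [[-0.196, -0.981, -0.0], [-0.981, 0.196, -0.0], [0.0, 0.0, -1.0]]
contact_force: [-0.6, 0.1, 0.9]
width: 0.259
finger_force: 0.0
time_s: 18.15
eef_pos: [0.5063, 0.1119, 0.175]
orientation: [[-0.196, -0.981, -0.001], [-0.981, 0.196, -0.0], [0.001, 0.001, -1.0]]
contact_force: [0.4, 0.1, 0.1]
width: 0.26
finger_force: 0.0
time_s: 18.52
eef_pos: [0.5095, 0.1133, 0.29]
orientation: [[-0.196, -0.98, 0.011], [-0.981, 0.196, 0.003], [-0.005, -0.01, -1.0]]
contact_force: [0.1, -0.0, -0.8]
width: 0.5
finger_force: 0.0
[0.50791278 0.1124052  0.28732184] 18.575 [ 0.55298707  0.34117021 -0.35457376]
tang 309 [0.50550336 0.1114892  0.13871026] 0.1466903004070883
ball [0.50552123 0.11355517 0.06763015] 1399
```

View pics/wrist5.png

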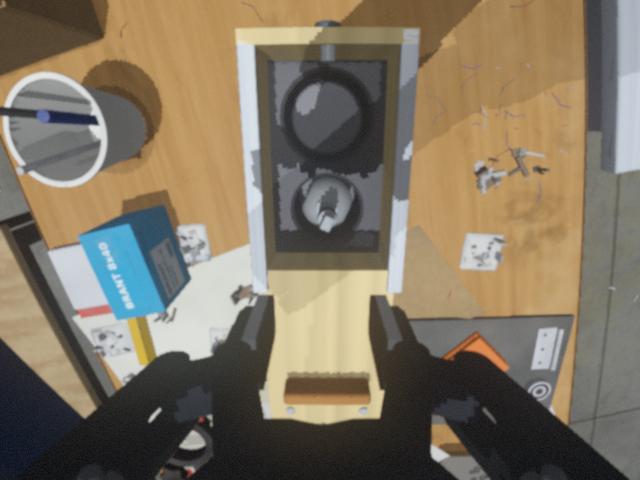

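The small ball stands upright in its pocket (pixel (327,200)), and the ball fit agrees. Now the big ball.

```bash
python3 -m crank '{"dp":[[0.5,-6,0],[1,-12,0],[1.5,-18,0],[1.85,-24,-3],[1.85,-25,-8]],"rotation":[[0,0,0],[0,0,0],[0,0,0],[0,0,0],[0,0,0]],"gripper":[0,0,0,0,0]}'
python3 -m crank '{"dp":[[0,0,0],[0,0,0],[0,0,0]],"rotation":[[0,0,0],[0,0,0],[0,0,0]],"gripper":[0,0,0]}'
python3 - <<'E'
from h import *
f=grab('wrist');w=pts(f)
s=get_state();e=s['eef_pos'];print(e,s['time_s']);print('cam rel',np.linalg.inv(f['world_to_cam'])[:3,3]-e)
W=w.reshape(-1,3);W=W[~np.isnan(W[:,0])]
c=(.5247,-.138);s,k,S=ball(W,c,.033,.042,.126);T=W[(np.hypot(W[:,0]-c[0],W[:,1]-c[1])<.02)&(abs(W[:,2]-.126)<.004)];print(s,k,len(T),T.mean(0))
E
```

```text
time_s: 19.2
eef_pos: [0.5254, -0.1435, 0.2037]
orientation: [[-0.203, -0.979, 0.002], [-0.979, 0.203, -0.003], [0.003, -0.003, -1.0]]
contact_force: [-0.3, 1.1, 0.4]
width: 0.502
finger_force: 0.0
time_s: 19.58
eef_pos: [0.5266, -0.1365, 0.2062]
orientation: [[-0.194, -0.981, 0.003], [-0.981, 0.194, -0.0], [-0.0, -0.003, -1.0]]
contact_force: [0.9, -0.0, 0.7]
width: 0.501
finger_force: 0.0
[ 0.52651158 -0.1366932   0.20609639] 19.625
cam rel [-0.01687782 -0.07973316  0.13165635]
[ 0.5244926  -0.13786243  0.04192427] 1998 358 [ 0.52440189 -0.13881593  0.12578253]
```

```bash
python3 -m crank '{"dp":[[-0.2,-0.13,-2],[-0.2,-0.13,-6],[-0.2,-0.13,-9.5],[-0.2,-0.13,-11],[-0.2,-0.13,-11]],"rotation":[[0,0,0],[0,0,0],[0,0,0],[0,0,0],[0,0,0]],"gripper":[0,0,0,0,0]}'
python3 -m crank '{"dp":[[0,0,0],[0,0,0],[0,0,0],[0,0,0],[0,0,0]],"rotation":[[0,0,0],[0,0,0],[0,0,0],[0,0,0],[0,0,0]],"gripper":[0.3,0.5,0.7,1,1]}' 50
```

```text
time_s: 20.25
eef_pos: [0.5234, -0.1388, 0.0944]
orientation: [[-0.195, -0.981, -0.0], [-0.981, 0.195, 0.0], [0.0, 0.0, -1.0]]
contact_force: [0.4, -0.4, 0.4]
width: 0.5
finger_force: 0.0
time_s: 20.88
eef_pos: [0.5245, -0.1395, 0.0955]
orientation: [[-0.196, -0.981, 0.003], [-0.981, 0.196, -0.001], [0.0, -0.003, -1.0]]
contact_force: [1.0, -0.5, 6.6]
width: 0.189
finger_force: 49.0
```

```bash
python3 -m crank '{"dp":[[0,0,1],[0,0,4],[0,0,9],[0,0,14],[0,0,18]],"rotation":[[0,0,0],[0,0,0],[0,0,0],[0,0,0],[0,0,0]],"gripper":[1,1,1,1,1]}'
python3 -m crank '{"dp":[[-0.3,1.5,1.8],[-1.1,5.5,2],[-2,9.5,2],[-2.8,13.5,2],[-3.4,16.5,2]],"rotation":[[0,0,0],[0,0,0],[0,0,0],[0,0,0],[0,0,0]],"gripper":[1,1,1,1,1]}'
python3 -m crank '{"dp":[[-0.15,0.6,0],[-0.15,0.6,0],[-0.15,0.6,0],[-0.15,0.6,0]],"rotation":[[0,0,0],[0,0,0],[0,0,0],[0,0,0]],"gripper":[1,1,1,1]}'
python3 - <<'E'
from h import *
f=grab('wrist');w=pts(f)
s=get_state();e=s['eef_pos'];print(e,s['contact_force'],s['time_s'])
W=w.reshape(-1,3);W=W[~np.isnan(W[:,0])]
B=W[(np.hypot(W[:,0]-e[0],W[:,1]-e[1])<.042)&(W[:,2]>e[2]-.09)&(W[:,2]<e[2]-.026)]
q=least_squares(lambda q:np.linalg.norm(B-q,axis=1)-.033,[e[0],e[1],e[2]-.053],loss='soft_l1',f_scale=.001).x;print('ball',q,len(B),'from tcp',q-e)
print('shift cm',([.489,.0317]-q[:2])*100,'down to touch',(q[2]-.042-.02)*100)
E
```

```text
time_s: 21.5
eef_pos: [0.5224, -0.1392, 0.276]
orientation: [[-0.196, -0.981, -0.001], [-0.981, 0.196, -0.0], [0.0, 0.001, -1.0]]
contact_force: [0.1, 0.1, -6.1]
width: 0.191
finger_force: 49.6
time_s: 22.12
eef_pos: [0.4867, 0.0286, 0.293]
orientation: [[-0.194, -0.981, -0.004], [-0.981, 0.194, 0.001], [0.0, 0.004, -1.0]]
contact_force: [0.7, -0.3, -5.5]
width: 0.19
finger_force: 49.5
time_s: 22.62
eef_pos: [0.4878, 0.0306, 0.2939]
orientation: [[-0.198, -0.98, -0.001], [-0.98, 0.198, -0.0], [0.0, 0.0, -1.0]]
contact_force: [0.5, -0.0, -4.9]
width: 0.193
finger_force: 49.5
[0.48779244 0.03079772 0.29402445] [ 0.53812463 -0.68103271 -5.32228161] 22.675
ball [0.48734294 0.03240478 0.24045823] 5623 from tcp [-0.0004495   0.00160706 -0.05356623]
shift cm [ 0.16570621 -0.0704777 ] down to touch 17.845822558597447
```

```bash
python3 -m crank '{"dp":[[0.15,-0.05,0],[0.15,-0.05,-3],[0.15,-0.05,-6.5],[0.15,-0.05,-10],[0.15,-0.05,-13.5]],"rotation":[[0,0,0],[0,0,0],[0,0,0],[0,0,0],[0,0,0]],"gripper":[1,1,1,1,1]}'
python3 -m crank '{"dp":[[0,0,-1.5],[0,0,-2.5],[0,0,-3.2],[0,0,-3.5],[0,0,-3.5]],"rotation":[[0,0,0],[0,0,0],[0,0,0],[0,0,0],[0,0,0]],"gripper":[1,1,1,1,1]}'
```

```text
time_s: 23.3
eef_pos: [0.4899, 0.0309, 0.1583]
orientation: [[-0.197, -0.98, 0.001], [-0.98, 0.197, 0.0], [-0.0, -0.001, -1.0]]
contact_force: [0.5, -0.4, -4.9]
width: 0.193
finger_force: 49.6
time_s: 23.92
eef_pos: [0.4896, 0.0312, 0.1246]
orientation: [[-0.196, -0.981, 0.001], [-0.981, 0.196, -0.0], [-0.0, -0.001, -1.0]]
contact_force: [-0.1, -0.2, -3.9]
width: 0.191
finger_force: 49.5
```

```bash
python3 -m crank '{"dp":[[0,0,-0.3],[0,0,-0.5],[0,0,-0.7],[0,0,-0.8],[0,0,-0.8]],"rotation":[[0,0,0],[0,0,0],[0,0,0],[0,0,0],[0,0,0]],"gripper":[1,1,1,1,1]}'
python3 -m crank '{"dp":[[0,0,-0.1],[0,0,-0.1],[0,0,-0.1]],"rotation":[[0,0,0],[0,0,0],[0,0,0]],"gripper":[1,1,1]}'
```

```text
time_s: 24.55
eef_pos: [0.4892, 0.0313, 0.1161]
orientation: [[-0.196, -0.981, -0.0], [-0.981, 0.196, -0.0], [0.0, 0.0, -1.0]]
contact_force: [-0.0, 0.1, -5.4]
width: 0.19
finger_force: 49.5
time_s: 24.92
eef_pos: [0.4894, 0.0313, 0.1153]
orientation: [[-0.196, -0.981, 0.0], [-0.981, 0.196, 0.0], [-0.0, -0.0, -1.0]]
contact_force: [0.5, 0.3, -5.2]
width: 0.193
finger_force: 49.5
```

```bash
python3 -m crank '{"dp":[[0,0,-0.1],[0,0,-0.1],[0,0,-0.1]],"rotation":[[0,0,0],[0,0,0],[0,0,0]],"gripper":[1,1,1]}'
python3 -m crank '{"dp":[[0,0,-0.1],[0,0,-0.1],[0,0,-0.1]],"rotation":[[0,0,0],[0,0,0],[0,0,0]],"gripper":[1,1,1]}'
```

```text
time_s: 25.3
eef_pos: [0.4894, 0.0312, 0.1143]
orientation: [[-0.196, -0.981, 0.0], [-0.981, 0.196, -0.0], [0.0, -0.0, -1.0]]
contact_force: [1.1, -0.3, -3.4]
width: 0.192
finger_force: 49.7
time_s: 25.68
eef_pos: [0.4894, 0.0312, 0.1133]
orientation: [[-0.196, -0.981, 0.0], [-0.981, 0.196, -0.0], [0.0, -0.0, -1.0]]
contact_force: [-0.2, -0.0, -0.4]
width: 0.19
finger_force: 50.0
```

Weight is borne; releasing.

```bash
python3 -m crank '{"dp":[[0,0,-0.02],[0,0,-0.02],[0,0,-0.02],[0,0,-0.02],[0,0,-0.02]],"rotation":[[0,0,0],[0,0,0],[0,0,0],[0,0,0],[0,0,0]],"gripper":[0.62,0.58,0.54,0.48,0.44]}' 20
python3 -m crank '{"dp":[[0,0,0],[0,0,0.5],[0,0,1.5],[0,0,3],[0,0,6]],"rotation":[[0,0,0],[0,0,0],[0,0,0],[0,0,0],[0,0,0]],"gripper":[0.44,0.44,0.44,0.44,0.44]}'
python3 -m crank '{"dp":[[0,0,6],[0.5,2,11],[1.3,6,13],[2.5,12,13],[3.5,17,13]],"rotation":[[0,0,0],[0,0,0],[0,0,-0.18],[0,0,-0.36],[0,0,-0.54]],"gripper":[0.3,0.2,0,0,0]}'
python3 - <<'E'
from h import *
f=grab('wrist');w=pts(f);cv2.imwrite('pics/wrist6.png',f['image'][...,::-1])
s=get_state();e=s['eef_pos'];print(e,s['time_s'],s['contact_force'])
W=w.reshape(-1,3);W=W[~np.isnan(W[:,0])]
for nm,c,z,r in(('big',(.489,.0317),.060,.033),('small',(.5054,.1129),.068,.026)):
    D=np.hypot(*(W[:,:2]-c).T)
    T=W[(D<.02)&(W[:,2]>.13)&(W[:,2]<.16)];B=W[(D<r+.004)&(W[:,2]>.05)&(W[:,2]<.094)]
    print(nm,len(T),T.mean(0),len(B),least_squares(lambda q:np.linalg.norm(B-q,axis=1)-r,[*c,z],loss='soft_l1',f_scale=.001).x)
E
```

```text
time_s: 26.3
eef_pos: [0.4905, 0.0314, 0.1137]
orientation: [[-0.197, -0.98, 0.002], [-0.98, 0.197, 0.0], [-0.001, -0.002, -1.0]]
contact_force: [1.5, -0.6, 5.6]
width: 0.276
finger_force: 0.0
time_s: 26.92
eef_pos: [0.4883, 0.0312, 0.1736]
orientation: [[-0.196, -0.981, -0.002], [-0.981, 0.196, -0.0], [0.001, 0.002, -1.0]]
contact_force: [0.2, 0.4, 0.3]
width: 0.279
finger_force: 0.0
time_s: 27.55
eef_pos: [0.5242, 0.2033, 0.3046]
orientation: [[-0.677, -0.736, 0.001], [-0.736, 0.677, 0.001], [-0.002, -0.0, -1.0]]
contact_force: [0.7, -0.7, 0.7]
width: 0.5
finger_force: 0.0
[0.52370904 0.21290289 0.30466187] 27.6 [3.19034046 6.60176124 1.69000873]
big 364 [0.48863522 0.03435992 0.14073377] 2847 [0.48911833 0.03258221 0.05941186]
small 273 [0.50476188 0.1142589  0.140523  ] 1593 [0.50564201 0.11303573 0.0673596 ]
```

View pics/wrist6.png

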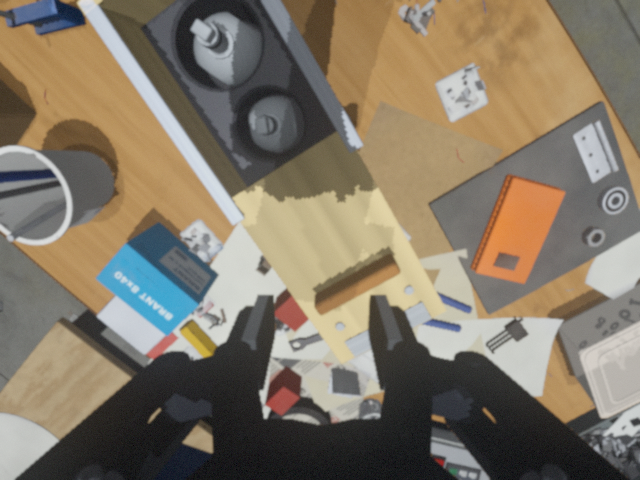

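Both balls stand upright in their own pockets (big (215,45), small (268,125)); the pull bar is at (357,280). Turning back and gripping the pull bar.

```bash
python3 -m crank '{"dp":[[0.5,3,0],[0.95,5.5,0],[0.95,5.5,0],[0.95,5.5,0],[0.95,5.5,0]],"rotation":[[0,0,-0.18],[0,0,-0.36],[0,0,-0.54],[0,0,-0.72],[0,0,-0.9]],"gripper":[0,0,0,0,0]}'
python3 -m crank '{"dp":[[0,0,-3],[0,0,-6.8],[0,0,-6.8]],"rotation":[[0,0,-0.13],[0,0,-0.13],[0,0,-0.13]],"gripper":[0,0,0]}'
python3 - <<'E'
from h import *
f=grab('wrist');w=pts(f)
u=np.array([np.cos(np.radians(78.7)),np.sin(np.radians(78.7))]);v=np.array([-u[1],u[0]]);c=np.array([.4967,.0704])
W=w.reshape(-1,3);W=W[~np.isnan(W[:,0])];L=np.c_[(W[:,:2]-c)@u,(W[:,:2]-c)@v,W[:,2]]
t=L[(L[:,2]>.178)&(abs(L[:,0]-.19)<.03)&(L[:,2]<.19)&(abs(L[:,1])<.05)];r=cv2.minAreaRect(t[:,:2].astype(np.float32));print('pull',len(t),r,'world',c+u*r[0][0]+v*r[0][1])
s=get_state();print(s['eef_pos'],s['orientation'][0],s['width'])
E
```

```text
time_s: 28.22
eef_pos: [0.5331, 0.2562, 0.3037]
orientation: [[-0.997, 0.071, -0.001], [0.071, 0.997, 0.001], [0.001, 0.001, -1.0]]
contact_force: [0.9, 0.0, -0.4]
width: 0.5
finger_force: 0.0
time_s: 28.6
eef_pos: [0.5315, 0.2551, 0.2333]
orientation: [[-0.981, 0.195, -0.006], [0.195, 0.981, -0.002], [0.005, -0.003, -1.0]]
contact_force: [-0.0, -0.3, 0.8]
width: 0.499
finger_force: 0.0
pull 2528 ((0.1905796229839325, 0.00038405880331993103), (0.011919462122023106, 0.07559714466333389), 0.31647202372550964) world [0.53366673 0.25736043]
[0.53298131 0.25592799 0.23509174] [-0.98083202  0.19484228 -0.00224542] 0.5051689508777045
```

```bash
python3 -m crank '{"dp":[[0,0.05,-3],[0,0.05,-5],[0,0.05,-5.95],[0,0.05,-5.95],[0,0.05,-5.95]],"rotation":[[0,0,0],[0,0,0],[0,0,0],[0,0,0],[0,0,0]],"gripper":[0,0,0,0.8,1]}' 50
python3 -m crank '{"dp":[[0,0,0],[0,0,0],[-0.39,-1.96,0],[-0.98,-4.9,0],[-1.57,-7.85,0]],"rotation":[[0,0,0],[0,0,0],[0,0,0],[0,0,0],[0,0,0]],"gripper":[1,1,1,1,1]}'
python3 -m crank '{"dp":[[-0.5,-2.5,0],[-0.9,-4.5,0],[-1.2,-6,0],[-1.3,-6.5,0],[-1.3,-6.5,0]],"rotation":[[0,0,0],[0,0,0],[0,0,0],[0,0,0],[0,0,0]],"gripper":[1,1,1,1,1]}'
```

```text
time_s: 29.28
eef_pos: [0.5344, 0.2564, 0.177]
orientation: [[-0.981, 0.196, 0.001], [0.196, 0.981, -0.0], [-0.001, 0.0, -1.0]]
contact_force: [-1.4, -0.2, -0.6]
width: 0.13
finger_force: 48.7
time_s: 29.9
eef_pos: [0.5191, 0.1793, 0.177]
orientation: [[-0.981, 0.194, 0.004], [0.194, 0.981, 0.004], [-0.003, 0.005, -1.0]]
contact_force: [2.2, 4.0, 4.6]
width: 0.123
finger_force: 50.3
time_s: 30.52
eef_pos: [0.506, 0.1126, 0.1769]
orientation: [[-0.981, 0.196, 0.003], [0.196, 0.981, 0.001], [-0.003, 0.001, -1.0]]
contact_force: [0.4, 1.0, 7.7]
width: 0.127
finger_force: 50.8
```

```bash
python3 -m crank '{"dp":[[-0.16,-0.8,0],[-0.28,-1.4,0],[-0.36,-1.8,0],[-0.38,-1.9,0],[-0.38,-1.9,0]],"rotation":[[0,0,0],[0,0,0],[0,0,0],[0,0,0],[0,0,0]],"gripper":[1,1,1,1,1]}'
python3 -m crank '{"dp":[[-0.02,-0.1,0],[-0.04,-0.2,0],[-0.04,-0.2,0]],"rotation":[[0,0,0],[0,0,0],[0,0,0]],"gripper":[1,1,1]}'
```

```text
time_s: 31.15
eef_pos: [0.5029, 0.0968, 0.177]
orientation: [[-0.981, 0.194, 0.005], [0.194, 0.981, 0.004], [-0.004, 0.005, -1.0]]
contact_force: [0.7, 6.7, 5.6]
width: 0.129
finger_force: 50.4
time_s: 31.52
eef_pos: [0.5024, 0.0945, 0.1769]
orientation: [[-0.981, 0.194, 0.005], [0.194, 0.981, 0.004], [-0.004, 0.005, -1.0]]
contact_force: [0.8, 5.7, 5.5]
width: 0.127
finger_force: 50.4
```

```bash
python3 -m crank '{"dp":[[-0.02,-0.1,0],[-0.04,-0.2,0],[-0.04,-0.2,0]],"rotation":[[0,0,0],[0,0,0],[0,0,0]],"gripper":[1,1,1]}'
python3 - <<'E'
from h import *
s=get_state();print(s['time_s'],s['eef_pos'],s['contact_force'])
w=pts(grab('wrist'));W=w.reshape(-1,3);W=W[~np.isnan(W[:,0])]
for n in('wrist','top'):
    W=pts(grab(n) if n=='top' else dict(np.load('/tmp/wrist.npz'))).reshape(-1,3);W=W[~np.isnan(W[:,0])]
    u=np.array([np.cos(np.radians(78.7)),np.sin(np.radians(78.7))]);v=np.array([-u[1],u[0]]);c=np.array([.4967,.0704])
    L=np.c_[(W[:,:2]-c)@u,(W[:,:2]-c)@v,W[:,2]]
    p=L[(abs(L[:,0]-.12)<.014)&(abs(L[:,1])<.014)&(L[:,2]>.12)&(L[:,2]<.18)];print(n,'pad z',len(p),np.percentile(p[:,2],[10,50,90]) if len(p) else'')
E
```

```text
time_s: 31.9
eef_pos: [0.5024, 0.0943, 0.1769]
orientation: [[-0.981, 0.193, 0.006], [0.193, 0.981, 0.006], [-0.005, 0.007, -1.0]]
contact_force: [1.9, 9.4, 3.9]
width: 0.128
finger_force: 50.2
31.9 [0.50237764 0.09427654 0.17694422] [1.85166527 9.40555043 3.93958882]
wrist pad z 3088 [0.1621024  0.16318929 0.16416557]
top pad z 192 [0.14390989 0.16451374 0.16644459]
```

The pad is back up at 163 mm, so the catch has snapped. Relieving the push, releasing, rising and checking.

```bash
python3 -m crank '{"dp":[[0.04,0.25,0],[0.06,0.3,0],[0.06,0.3,0],[0.06,0.3,0],[0.06,0.3,2]],"rotation":[[0,0,0],[0,0,0],[0,0,0],[0,0,0],[0,0,0]],"gripper":[0.7,0.3,0,0,0]}' 20
python3 -m crank '{"dp":[[0,0,3],[0,3,8],[0,8,12],[0,14,12],[0,20,12]],"rotation":[[0,0,0],[0,0,0],[0,0,0],[0,0,0],[0,0,0]],"gripper":[0,0,0,0,0]}'
python3 -m crank '{"dp":[[-3,4,0],[-4,6,0],[-4,6,0],[-4,6,0]],"rotation":[[0,0,0],[0,0,0],[0,0,0],[0,0,0]],"gripper":[0,0,0,0]}'
python3 - <<'E'
from h import *
u=np.array([np.cos(np.radians(78.7)),np.sin(np.radians(78.7))]);v=np.array([-u[1],u[0]]);c=np.array([.4967,.0704])
f=grab('top');cv2.imwrite('pics/top7.png',f['image'][...,::-1]);g=grab('scene')
for F in(f,g):
    W=pts(F).reshape(-1,3);W=W[~np.isnan(W[:,0])];L=np.c_[(W[:,:2]-c)@u,(W[:,:2]-c)@v,W[:,2]]
    t=L[(L[:,2]>.178)&(abs(L[:,0]-.03)<.05)&(L[:,2]<.19)&(abs(L[:,1])<.05)];p=L[(abs(L[:,0]-.12)<.012)&(abs(L[:,1])<.012)&(L[:,2]>.12)&(L[:,2]<.18)]
    print('pull',cv2.minAreaRect(t[:,:2].astype(np.float32)),'pad',np.median(p[:,2]))
print(get_state()['time_s'])
E
```

```text
time_s: 32.62
eef_pos: [0.4996, 0.0924, 0.1944]
orientation: [[-0.981, 0.196, -0.004], [0.196, 0.981, -0.001], [0.004, -0.002, -1.0]]
contact_force: [-0.5, 0.3, -0.8]
width: 0.498
finger_force: 0.0
time_s: 33.25
eef_pos: [0.5013, 0.2943, 0.3163]
orientation: [[-0.98, 0.197, 0.001], [0.197, 0.98, 0.0], [-0.001, 0.0, -1.0]]
contact_force: [0.2, 0.3, -0.3]
width: 0.497
finger_force: 0.0
time_s: 33.75
eef_pos: [0.462, 0.3513, 0.3152]
orientation: [[-0.98, 0.198, 0.0], [0.198, 0.98, -0.002], [-0.001, -0.002, -1.0]]
contact_force: [0.4, 0.2, 0.7]
width: 0.5
finger_force: 0.0
pull ((0.025002604350447655, 0.00024298951029777527), (0.0755479484796524, 0.014307503588497639), 89.70729064941406) pad 0.16450965618097563
pull ((0.026951352134346962, -0.0039205849170684814), (0.07374746352434158, 0.011712699197232723), 89.87457275390625) pad 0.1622521007276222
33.85
```

View pics/top7.png

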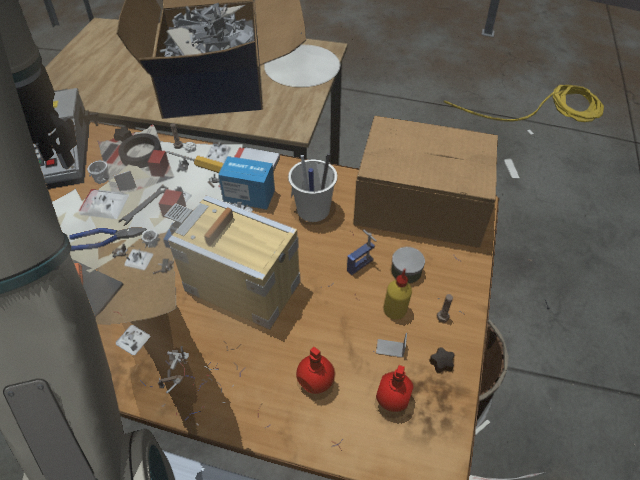

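The lid is shut and the catch is up (pull bar at (219,229) as at the start). Bystanders are unmoved and the robot is clear.

```bash
python3 -c "
from station import *
print(close_job())"
```

```text
the job is handed in; nothing more can be done
None
```

Both valve balls stand upright in their own pockets, the lid is shut with the catch up, and the job was handed in at about 34 s; on the small ball's first lowering the gripper knuckle pressed something, probably the lid's end edge (about 34 N at the wrist), so I backed off, turned the tool 90° and lowered it cleanly.

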